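# Gauge the gesso on the folding wing of a diptych

## Robot

A 6-joint arm with a two-finger parallel gripper is mounted at the origin on a cart in front of the work surface, level with it; the furniture and walls round the work are solid. World frame = base frame: x ahead of the robot, y to its left, z up, the work surface at z = 0. Lengths are in m, angles in rad, forces in N, time in s.
With the tool pointing down it reaches from about 0.35 to 0.875 m from the base axis. Payload 4.2 kg.
Tool frame: the origin (TCP) lies between the finger pads; the fingertips stand 19 mm ahead of it and the grasp point (between the pads) is the TCP (manip.tcp_to_tips is the distance from the TCP to the fingertips, in m); z points along the fingers, y is the line along which they close (so a half turn about z gives the same grasp; the last joint's range is limited). The gripper opens to 85 mm and grips with 20 to 120 N. Pads are 22 mm wide; open, the fingers measure 114 mm over their backs; the gripper's body (76 mm by 85 mm) begins 54 mm behind the grasp point. The pads swing forward as they close: fully open they stand 13 mm farther back than shut.
Start: joints at [1.578, 0.385, 0.008, 0, -1.194, -0.259], TCP at [0.156, 0.605, 0.25] pointing down, gripper open.
Joint ranges: [-3.14, 3.14], [-1.21, 2.06], [-1.07, 1.41], [-3.16, 2.05], [-2.99, -0.16], [-3.1, 3.1]. Speed limits (rad/s): [2.79, 2.79, 3.14, 3.14, 3.14, 3.14].

## Interface

Orientations are given as a unit quaternion [w, x, y, z].
In Python, from cell import manip gives the robot as it stands. The module is installed in compiled form; this text tells all that it offers.
- The arm moves only by the tool carry_out, never from a script. Its argument "motion" is a list of rows, each a list of 3 entries, a list of its own where there are three numbers: the shift along the tool's x, y, z in cm, then the turn about the tool's z in rad, then the closure, from -1 (fully open) to 1 (shut). A call has 1 to 8 rows; each row is the pose to reach, as a shift and turn from the pose commanded when the call began, along the tool's axes at that moment; what a row does not reach only later rows make up. A row lasts 1/8 s, in which the tool goes at most 62.5 mm and 10.7 degrees, less where a joint would pass 70% of its speed; a pose out of reach is approached as far as the arm can. A call with a gripper value outside its range is refused whole. The fingers move at their own pace and stop on an object; "grip_force" is the grip in N (left out, the last holds). Time passes only in rows, so rows that repeat a pose let the fingers close. It gives the time, the measured TCP pose, the force, the opening and the grip force at its end, in the units of the state.
- manip.state(): the state, without advancing time (a new reading comes with each control period).
- manip.get_image(name): name is "scene" or "side" or "wrist"; returns the picture (400x640x3 uint8, red, green, blue); there is no depth.
- manip.camera_model(name): a dict with "K" (3x3 intrinsics, pixels), "world_from_camera" (4x4, takes a point from camera to world coordinates). Camera axes: x right, y up, looking along -z (the intrinsics and any distortion apply to the point x, -y, -z); pixel columns grow to the right and rows downward; lengths in m; the calibration is good to about 2 mm. A picture is of the moment at which its call begins: read the wrist's pose just before it. camera_model takes no time and is no camera call; for the wrist camera it gives the pose at the moment of the call.
- manip.close_job(): hands the job in; it is judged then, once.
Trained networks look in the newest picture that a camera, given by its name, has taken for a name from the list of things; names that differ only in an ending like _2 or _b are one class to them, and where a whole thing is asked for, a point or a joint stands for the part that bears it (a point fixed in the world has none). Each returns a list of dicts, best first, with "conf" (0 to 1); they miss things now and then, are a little off and sometimes report something else, mostly with a low value. They report only what shows in the picture. A call takes as long as a camera call. They do not tell look-alikes from the thing itself.
- manip.search_frame(thing, camera): "centre" ([x, y, z] in m, in world coordinates, good to about 4 mm: the middle of the surface that is visible of it).
- manip.mark_of(thing, camera): "centre" ([x, y, z] in m, in world coordinates, good to about 4 mm: a listed point, or the origin of a listed thing).
The state is a dict: "clock": time; "joints": joint angles; "joint_velocities": joint speeds; "joint_torque": joint torques, N m; "eef_pos": TCP position; "ee_rot": TCP orientation; "force": force on the tool from outside, world axes, zero at the start; "ft_torque": the same for the moment, N m; "width": finger opening in m; "grasp_force": force on a finger pad.
Only numpy, scipy, OpenCV 4.12 (cv2) and the standard library are available. Lean on these libraries where they do the work, as an engineer would, in place of code of your own. Each camera call takes 0.05 s, during which the arm holds its last target. There are 200 camera calls.

## Task

Unfold the hinged wing of the diptych away from you until its back lies fully on the sloped rest behind it. Then take the gesso-thickness gauge from its stand and hold it square to the wing's white face, its sprung nose on the centre of the pencilled cross and pushed lightly about halfway in. Finish like that, still holding the gauge there for its reading, and leave the tin, pot, burnisher and spatula around the work undisturbed.

Things in the scene. Friction and masses are not known exactly. Their poses are not given: they have to be found in the camera images.
- cradle: fixed plywood cradle under the diptych, 345 x 216 mm. Origin: on the bench top below the middle of the hinge line; z up, y along the hinge, x from hinge to sloped rest (away from the robot). White base leaf in wooden rim: x -151 to -3 mm, y +-94 mm, top 25 mm high; ledge strips out to x = -160 mm. The grey felt-faced rest rises at 20 degrees from level to 62 mm high at x = 147 mm
- wing (a joint): opening angle of the wing about the hinge line, rad: 0 = shut flat on the base leaf, 1.57 = upright, 2.793 (its stop) = back lying on the rest, sloping 20 degrees. The stiff hinge keeps the wing at any angle it is left at; pushing it takes up to 4 N at the free edge. The wing turns about +y of the cradle
- wing_hinge (a point): middle of the hinge line, 25 mm above the bench. Axes turn with the wing and are the cradle's at joint 0: y along the hinge; the wing spans x = -3 to -151 mm, y +-94 mm, z = 0 (inner face, white gesso, looking along -z) to 15 mm (wooden back). In cradle axes a point of the inner face r from the hinge is at x = -r cos(angle), z = 25 mm + r sin(angle)
- wing_edge (a point): point on the wing's inner face, 144 mm from the hinge line at mid width, 7 mm from the free edge, on the 14 mm wide bare wooden rim round the gesso; a good place to push with shut fingertips. Axes as wing_hinge
- wing_spot (a point): centre of the pencilled cross (two thin strokes 30 mm long) on the wing's white gesso, 85 mm from the hinge line and 25 mm to +y of mid width; the gesso lies 2 mm below the rim's level. Axes as wing_hinge: the gesso's outward normal is -z
- gauge: hand-held thickness gauge, 0.16 kg, upright, nose down in its stand. Origin: nose tip when fully out; z along the gauge to its top end at 143 mm. From the tip: flat-ended steel nose 14 mm across to 14 mm; sleeve 24 mm across to 50 mm; collar 38 mm across to 58 mm; then the black grip, 32 mm in x by 24 mm in y (take it across the 24 mm), a display on its -x face
- gauge_grip (a point): point on the gauge's axis inside its grip, 105 mm above the nose tip, to take it at; axes as the gauge
- gauge_nose (a joint): how far the sprung nose is pushed into the gauge, m: 0 = fully out, 0.012 = fully in. The spring gives 1.75 N at 0 and 5.95 N fully in
- nose_tip (a point): centre of the nose's flat end; moves with the nose; axes as the gauge
- stand: desk stand of the gauge, fixed: grey block 56 x 56 mm on a 76 x 68 mm black foot, 60 mm high, with an upright 27 mm hole right through. Origin: centre of its underside. The gauge hangs in the hole by its collar, nose tip 10 mm above the bench; lift it straight up by 55 mm to clear the hole
- black_tin: black flat shut tin, 79 mm diameter, 35 mm high, loose; leave alone. Origin: centre of its underside
- blue_pot: blue pigment pot with a pale lid, 63 mm diameter, 72 mm high, loose; leave alone. Origin: centre of its underside
- burnisher: wooden-handled burnisher lying on the bench, 180 mm long in y, 18 mm thick, loose; leave alone. Origin: middle of its underside
- spatula: palette spatula lying on the bench, 200 mm long in y, 33 mm wide, 16 mm high, loose; leave alone. Origin: middle of its underside
Not all that is in view belongs to the job. What is shaped like the gauge but green or orange is not meant.

How it is judged:
On the way, in this order (a step that is already met when the one before it is completed fails the run):
1. the wing is unfolded onto its sloped rest (value of joint wing above 2.75 rad), for 0.2 s.
2. the gauge is held square on the cross with its nose about halfway in (value of joint wing above 2.75 rad and distance between nose_tip and wing_spot below 0.007 m and angle between the z axis of gauge and the z axis of wing_hinge, either way round below 0.12 rad and value of joint gauge_nose between 0.003 and 0.009 m and contact force between gauge and wing between 1 and 8 N), for 0.2 s.
At the end, for the whole second after the job is handed in: Wing on its rest (over 2.75 rad); gauge held in the fingers, at rest, clear of the stand, nose tip within 7 mm of the cross centre, axis within 0.12 rad of square to the face, nose 3 to 9 mm in, 1 to 8 N on the wing; kept through the last second (all of step 2 and contact force between the fingers and gauge above 2 N and contact force between gauge and stand below 0.1 N and linear speed of gauge below 0.01 m/s); the arm keeps its last pose, push and grip.
It fails at once if the gauge is pressed hard on the wing (over 15 N) (contact force between gauge and wing above 15 N).
It fails at once if the black tin is shifted by more than 20 mm (distance of black_tin from where it was at the start of the episode above 0.02 m).
It fails at once if the blue pot is shifted by more than 20 mm (distance of blue_pot from where it was at the start of the episode above 0.02 m).
It fails at once if the burnisher is shifted by more than 20 mm (distance of burnisher from where it was at the start of the episode above 0.02 m).
It fails at once if the spatula is shifted by more than 20 mm (distance of spatula from where it was at the start of the episode above 0.02 m).
It also fails if it takes over 54 s, if anything falls off the work surface, if the arm or the gripper's body presses on something with over 40 N, if the wrist force passes 120 N, or if a joint passes its speed limit or range.

## Working session

There is one attempt and no reset: what is moved stays moved. The work goes in short steps, Python scripts to look and compute and a tool call to move; the robot and the scene stay as the last step left them, time stands still between calls to the robot, and variables do not carry over. Pictures are saved under pics/ and viewed, at most 10 in all, crops included, and the job is handed in when it is done.

Besides the shell and the picture viewer there is one more tool, called after "Emit:" by a JSON object that holds its "op" and its "data". carry_out: Moves the arm, as the interface text tells. Its arguments: {"type":"object","properties":{"motion":{"type":"array"},"grip_force":{"type":"number"}},"required":["motion"]}

```bash
mkdir -p pics; cat > h.py <<'E'
from cell import manip
import numpy as np, cv2
from scipy.spatial.transform import Rotation as R
def save(c,n):
    im=manip.get_image(c); cv2.imwrite('pics/'+n,im[:,:,::-1]); return im
def rel(): 
    s=manip.state(); q=s['ee_rot']; return np.array(s['eef_pos']), R.from_quat([q[1],q[2],q[3],q[0]])
def proj(c,P):
    m=manip.camera_model(c); T=np.linalg.inv(m['world_from_camera']); p=T[:3,:3]@np.array(P)+T[:3,3]
    u=np.array(m['K'])@np.array([p[0],-p[1],-p[2]]); return u[:2]/u[2]
E
python3 - <<'E'
from h import *
a=save('scene','a.png');b=save('side','b.png')
cv2.imwrite('pics/ab.png',cv2.resize(np.vstack([a,b])[:,:,::-1],(480,600)))
s=manip.state();print(s['clock'],s['eef_pos'],s['ee_rot'],s['width'])
for c in('scene','side'):
  print(c, manip.camera_model(c)['K'],np.round(manip.camera_model(c)['world_from_camera'],3).tolist(), [k for k in manip.camera_model(c)])
  for t in('cradle','wing_hinge','wing_edge','gauge','gauge_grip','stand','black_tin','blue_pot','burnisher','spatula'):
    print(c,t,[(np.round(d['centre'],3).tolist(),round(d['conf'],2)) for d in manip.mark_of(t,c)][:3])
E
```

```text
0.1 [0.15557902 0.6048265  0.24933672] [ 9.69571726e-04  9.92075582e-01 -1.25638740e-01 -7.72405991e-05] 0.08563163561591243
scene [[393.8604375    0.         317.74558684]
 [  0.         393.8604375  189.22868687]
 [  0.           0.           1.        ]] [[0.544, 0.62, -0.565, -0.089], [-0.839, 0.412, -0.356, -0.475], [0.012, 0.668, 0.744, 0.901], [0.0, 0.0, 0.0, 1.0]] ['K', 'world_from_camera']
scene cradle [([0.539, -0.044, -0.004], 0.8)]
scene wing_hinge [([0.536, -0.048, 0.022], 0.67)]
scene wing_edge [([0.462, -0.06, 0.15], 0.68), ([0.678, 0.296, 0.004], 0.4)]
scene gauge [([0.363, -0.426, -0.001], 0.82), ([0.466, -0.49, -0.002], 0.76), ([0.471, -0.391, 0.008], 0.73)]
scene gauge_grip [([0.47, -0.392, 0.11], 0.82), ([0.467, -0.485, 0.104], 0.77), ([0.368, -0.426, 0.105], 0.68)]
scene stand [([0.469, -0.397, -0.003], 0.85), ([0.536, -0.046, 0.023], 0.17)]
scene black_tin [([0.461, 0.229, 0.001], 0.92)]
scene blue_pot [([0.679, -0.329, -0.003], 0.56), ([0.46, 0.226, 0.002], 0.45)]
scene burnisher [([0.468, -0.393, 0.006], 0.75), ([0.578, 0.338, 0.005], 0.69)]
scene spatula [([0
[... 284 characters left out ...]
world_from_camera']
side cradle [([0.535, -0.049, -0.003], 0.73)]
side wing_hinge [([0.536, -0.048, 0.023], 0.67)]
side wing_edge [([0.46, -0.057, 0.15], 0.94)]
side gauge [([0.47, -0.392, 0.008], 0.81), ([0.468, -0.49, -0.003], 0.61), ([0.461, -0.059, 0.149], 0.2)]
side gauge_grip [([0.469, -0.392, 0.112], 0.86), ([0.47, -0.49, 0.106], 0.75), ([0.362, -0.431, 0.108], 0.57)]
side stand [([0.467, -0.389, 0.001], 0.83), ([0.457, 0.229, -0.0], 0.72)]
side black_tin [([0.461, 0.227, -0.001], 0.7)]
side blue_pot [([0.679, -0.328, 0.004], 0.82), ([0.584, 0.338, -0.003], 0.31)]
side burnisher [([0.581, 0.339, -0.002], 0.59), ([0.675, 0.29, 0.001], 0.41)]
side spatula [([0.675, 0.292, 0.001], 0.59)]
```

View pics/a.png

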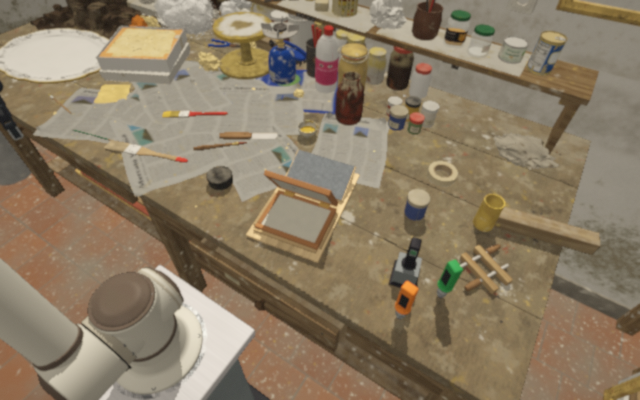

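View pics/b.png

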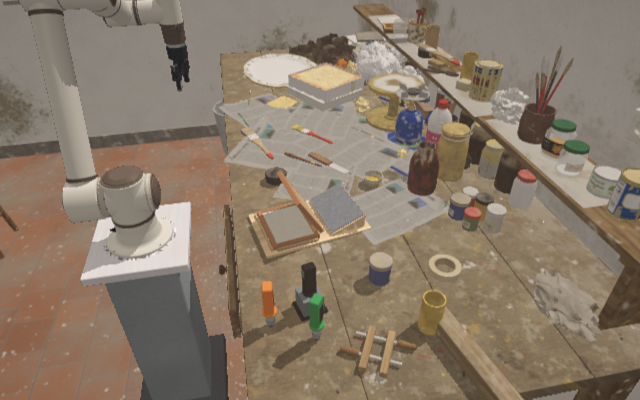

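```bash
cat >> h.py <<'E'
H=np.array([.536,-.048,.0]); YAW=.14
def cr(x,y,z):  # cradle -> world
    return H+R.from_euler('z',YAW).apply([x,y,z])
def go(P,yaw=None):  # shift in tool cm, turn so that tool x points at yaw
    p,r=rel(); X=r.apply([1,0,0]); cur=np.arctan2(X[1],X[0])
    t=0 if yaw is None else -((yaw-cur+np.pi)%(2*np.pi)-np.pi)
    return np.round(r.inv().apply(np.array(P)-p)*100,1).tolist(), round(t,2)
E
python3 - <<'E'
from h import *
m={}
for c in('scene','side'):
  for t in('wing_hinge','wing_edge','cradle'):
    for i in range(3):
      manip.get_image(c); l=manip.mark_of(t,c)
      if l: m.setdefault(t,[]).append(l[0]['centre'])
for t in m: print(t,np.mean(m[t],0).round(4),np.std(m[t],0).round(4))
d=np.mean(m['wing_edge'],0)-np.mean(m['wing_hinge'],0); print('yaw',np.arctan2(-d[1],-d[0]),'ang',np.arctan2(d[2],np.hypot(*d[:2])),np.linalg.norm(d))
print(go(cr(-.121,0,.25),YAW),go(cr(-.121,0,.124),YAW), manip.state()['clock'])
E
```

```text
wing_hinge [ 0.5355 -0.0465  0.0246] [0.001  0.0018 0.0019]
wing_edge [ 0.4624 -0.0593  0.1493] [0.0014 0.0021 0.0008]
cradle [ 0.56   -0.0931 -0.001 ] [0.0528 0.105  0.0007]
yaw 0.1733064883216225 ang 1.0338712414563782 0.14512056003352675
([41.9, 58.4, 0.0], np.float64(-0.39)) ([41.9, 58.4, 12.6], np.float64(-0.39)) 2.9
```

Emit:
{"op": "carry_out", "data": {"motion": [[[41.9, 58.4, 0], -0.42, 1], [[41.9, 58.4, 0], -0.42, 1], [[41.9, 58.4, 0], -0.42, 1], [[41.9, 58.4, 0], -0.42, 1], [[41.9, 58.4, 0], -0.42, 1], [[41.9, 58.4, 0], -0.42, 1], [[41.9, 58.4, 0], -0.42, 1], [[41.9, 58.4, 0], -0.42, 1]], "grip_force": 20}}

```text
clock: 3.9
eef_pos: [0.337, 0.1374, 0.2509]
ee_rot: [-0.001, 0.996, 0.085, 0.001]
force: [1.7, -0.4, 0.2]
width: -0.0002
grasp_force: 0.0
```

```bash
sed -i 's/YAW=.14/YAW=.17/' h.py; python3 - <<'E'
from h import *
print(go(cr(-.121,0,.25),YAW),go(cr(-.121,0,.124),YAW), manip.state()['clock'])
E
```

```text
([4.4, 21.6, 0.1], np.float64(-0.0)) ([4.4, 21.7, 12.7], np.float64(-0.0)) 3.9
```

Emit:
{"op": "carry_out", "data": {"motion": [[[4.4, 21.6, 0], 0, 1], [[4.4, 21.6, 0], 0, 1], [[4.4, 21.6, 0], 0, 1], [[4.4, 21.6, 0], 0, 1], [[4.4, 21.6, 12.7], 0, 1], [[4.4, 21.6, 12.7], 0, 1], [[4.4, 21.6, 12.7], 0, 1]]}}

```text
clock: 4.78
eef_pos: [0.4132, -0.0672, 0.1203]
ee_rot: [0.001, 0.996, 0.084, -0.005]
force: [1.2, 0.4, 1.1]
width: 0.0002
grasp_force: 0.0
```

```bash
python3 - <<'E'
from h import *
# corner (x,z) in cradle -> tcp: x-11mm, z+19mm
for a in(60,75,90,100,110,120,130,140,150,157,160,163):
  r=.144; x,z=-r*np.cos(np.radians(a)),.025+r*np.sin(np.radians(a))
  if a<=90: z=.105+(a-60)/30*.055; 
  print(a,go(cr(x-.011,0,z+.019),YAW))
E
```

```text
60 ([4.1, 0.2, -0.4], np.float64(-0.0))
75 ([7.6, 0.2, -3.2], np.float64(-0.0))
90 ([11.3, 0.2, -6.0], np.float64(-0.0))
100 ([13.8, 0.2, -6.7], np.float64(-0.0))
110 ([16.2, 0.1, -6.1], np.float64(-0.0))
120 ([18.5, 0.1, -5.0], np.float64(-0.0))
130 ([20.5, 0.1, -3.6], np.float64(-0.0))
140 ([22.3, 0.1, -1.9], np.float64(-0.0))
150 ([23.8, 0.1, 0.2], np.float64(-0.0))
157 ([24.6, 0.1, 1.7], np.float64(-0.0))
160 ([24.9, 0.1, 2.4], np.float64(-0.0))
163 ([25.1, 0.1, 3.2], np.float64(-0.0))
```

Emit:
{"op": "carry_out", "data": {"motion": [[[4.1, 0.1, 0], 0, 1], [[7.6, 0.1, -2.8], 0, 1], [[11.3, 0.1, -5.4], 0, 1], [[13.8, 0.1, -6.0], 0, 1], [[16.2, 0.1, -5.6], 0, 1], [[18.5, 0.1, -4.5], 0, 1], [[20.5, 0.1, -3.2], 0, 1], [[20.5, 0.1, -3.2], 0, 1]]}}

```text
clock: 5.78
eef_pos: [0.6201, -0.0326, 0.1573]
ee_rot: [0.0, 0.996, 0.084, 0.001]
force: [0.5, -0.8, 0.3]
width: -0.0001
grasp_force: 0.0
```

```bash
python3 - <<'E'
from h import *
for c in('scene','side'):
  manip.get_image(c)
  print([(np.round(d['centre'],3).tolist(),round(d['conf'],2)) for d in manip.mark_of('wing_edge',c)][:2])
for a in(130,140,150,157,160,163):
  r=.144; x,z=-r*np.cos(np.radians(a)),.025+r*np.sin(np.radians(a))
  print(a,go(cr(x-.011,0,z+.019),YAW))
print(manip.state()['clock'])
E
```

```text
[([0.626, -0.027, 0.134], 0.71)]
[([0.624, -0.029, 0.134], 0.72), ([0.54, -0.048, 0.025], 0.66)]
130 ([-0.2, 0.1, 0.3], np.float64(-0.0))
140 ([1.5, 0.1, 2.1], np.float64(-0.0))
150 ([3.0, 0.1, 4.1], np.float64(-0.0))
157 ([3.7, 0.1, 5.7], np.float64(-0.0))
160 ([4.0, 0.1, 6.4], np.float64(-0.0))
163 ([4.2, 0.1, 7.1], np.float64(-0.0))
5.975
```

Emit:
{"op": "carry_out", "data": {"motion": [[[1.5, 0.1, 2.1], 0, 1], [[3.0, 0.1, 4.1], 0, 1], [[3.7, 0.1, 5.6], 0, 1], [[4.0, 0.1, 6.4], 0, 1], [[4.0, 0.1, 6.6], 0, 1], [[4.0, 0.1, 6.8], 0, 1]]}}

```text
clock: 6.72
eef_pos: [0.6578, -0.0275, 0.0912]
ee_rot: [0.001, 0.996, 0.085, 0.0]
force: [-9.2, 2.2, 19.8]
width: 0.0003
grasp_force: 10.4
```

```bash
python3 - <<'E'
from h import *
for c in('scene','side'):
  manip.get_image(c)
  for t in('wing_edge','wing_spot'):
    print(t,[(np.round(d['centre'],3).tolist(),round(d['conf'],2)) for d in manip.mark_of(t,c)][:2])
print(manip.state()['clock'])
E
```

```text
wing_edge [([0.665, -0.021, 0.073], 0.7), ([0.471, -0.394, 0.008], 0.65)]
wing_spot [([0.607, -0.007, 0.057], 0.79)]
wing_edge [([0.662, -0.02, 0.073], 0.65)]
wing_spot [([0.611, -0.006, 0.054], 0.69)]
7.025
```

Emit:
{"op": "carry_out", "data": {"motion": [[[-4, 0, -6], 0, -1], [[-6, 0, -12], 0, -1], [[-8, 0, -18], 0, -1], [[-10, 0, -22], 0, -1], [[-10, 0, -22], 0, -1]]}}

```text
clock: 7.65
eef_pos: [0.5599, -0.0444, 0.314]
ee_rot: [-0.0, 0.996, 0.084, 0.006]
force: [0.1, -0.4, -0.4]
width: 0.0854
grasp_force: 0.0
```

```bash
python3 - <<'E'
from h import *
save('wrist','w1.png')
for t in('wing_edge','wing_spot','wing_hinge'):
    print(t,[(np.round(d['centre'],3).tolist(),round(d['conf'],2)) for d in manip.mark_of(t,'wrist')][:2])
print(manip.camera_model('wrist')['K'],manip.camera_model('wrist')['world_from_camera'].round(3).tolist())
print(manip.state()['clock'],rel()[0],go([.42,-.37,.32]))
E
```

```text
wing_edge [([0.669, -0.022, 0.072], 0.94), ([0.454, 0.227, 0.003], 0.53)]
wing_spot [([0.611, -0.008, 0.05], 0.62), ([0.671, 0.292, 0.0], 0.38)]
wing_hinge [([0.533, -0.046, 0.022], 0.72), ([0.682, -0.328, 0.002], 0.41)]
[[349.5907975    0.         317.1688483 ]
 [  0.         349.5907975  198.56823247]
 [  0.           0.           1.        ]] [[0.166, 0.931, 0.325, 0.643], [-0.986, 0.157, 0.054, -0.03], [-0.0, -0.329, 0.944, 0.43], [0.0, 0.0, 0.0, 1.0]]
7.85 [ 0.55895672 -0.04407063  0.30605333] ([-19.2, 29.8, -1.4], 0)
```

View pics/w1.png

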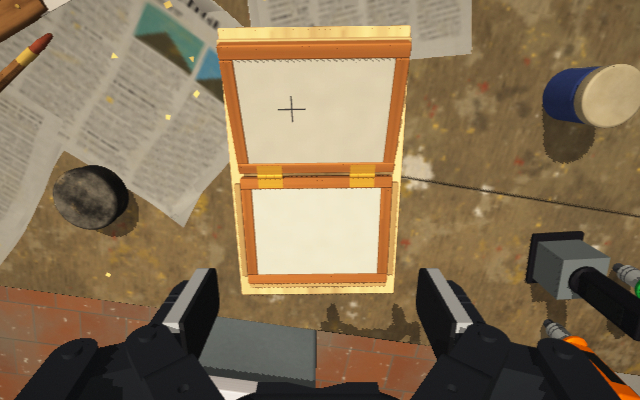

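```bash
python3 - <<'E'
from h import *
from scipy.optimize import least_squares
im=cv2.imread('pics/w1.png')
a=np.radians(20)
W=[(r*np.cos(a)-.002*np.sin(a),y,.025+r*np.sin(a)-.002*np.cos(a)) for r,y in((.137,.08),(.137,-.08),(.017,-.08),(.017,.08),(.085,.025))]
B=[(x,y,.023) for x,y in((-.017,.08),(-.017,-.08),(-.137,-.08),(-.137,.08))]
px=np.array([(233,60),(396,58),(388,163),(246,163),(291,109),(250,188),(380,188),(378,274),(254,276)],float)
g=cv2.cvtColor(im,cv2.COLOR_BGR2GRAY)
M=np.array(W+B)
def f(p): 
  P=R.from_euler('z',p[2]).apply(M)+[p[0],p[1],0]
  return (np.array([proj('wrist',q) for q in P])-px).ravel()
s=least_squares(f,[.536,-.047,.17],loss='soft_l1');print(s.x,s.fun.reshape(-1,2).round(1).tolist())
P=R.from_euler('z',s.x[2]).apply(M)+[s.x[0],s.x[1],0]; print('spot',P[4])
E
```

```text
[ 0.53278245 -0.046376    0.17152324] [[-2.5, -1.1], [1.8, -0.1], [-4.6, 0.2], [1.0, 0.9], [-0.2, 0.4], [-0.2, 0.6], [1.0, -0.0], [-2.0, -0.1], [2.0, -1.5]]
spot [ 0.60654316 -0.00822646  0.05219233]
```

Emit:
{"op": "carry_out", "data": {"motion": [[[-21, 29.8, -2.5], 0, -1], [[-21, 29.8, -2.5], 0, -1], [[-21, 29.8, -2.5], 0, -1], [[-21, 29.8, -2.5], 0, -1], [[-21, 29.8, -2.5], 0, -1], [[-21, 29.8, -2.5], 0, -1], [[-21, 29.8, -2.5], 0, -1], [[-21, 29.8, -2.5], 0, -1]]}}

```text
clock: 8.85
eef_pos: [0.4023, -0.3729, 0.3307]
ee_rot: [-0.001, 0.996, 0.084, -0.001]
force: [0.2, 0.9, -0.0]
width: 0.0858
grasp_force: 0.0
```

```bash
python3 - <<'E'
from h import *
save('wrist','w2.png')
for t in('gauge','gauge_grip','stand'):
    print(t,[(np.round(d['centre'],3).tolist(),round(d['conf'],2)) for d in manip.mark_of(t,'wrist')][:3])
print(manip.camera_model('wrist')['world_from_camera'].tolist())
print(manip.state()['clock'],rel()[0])
E
```

```text
gauge [([0.36, -0.428, 0.001], 0.95), ([0.471, -0.492, -0.002], 0.84), ([0.471, -0.395, 0.01], 0.61)]
gauge_grip [([0.469, -0.494, 0.101], 0.91), ([0.364, -0.424, 0.102], 0.8), ([0.471, -0.394, 0.115], 0.71)]
stand [([0.473, -0.391, -0.002], 0.98)]
[[0.16775949216701627, 0.9314826339835677, 0.3227953769416466, 0.48699359712199686], [-0.9858278793894777, 0.1586379530746183, 0.0545654841703087, -0.35811057462621787], [-0.00038079694042479953, -0.327374559841369, 0.9448945721943587, 0.45580467274889475], [0.0, 0.0, 0.0, 1.0]]
9.05 [ 0.4030484  -0.37207987  0.33197514]
```

View pics/w2.png

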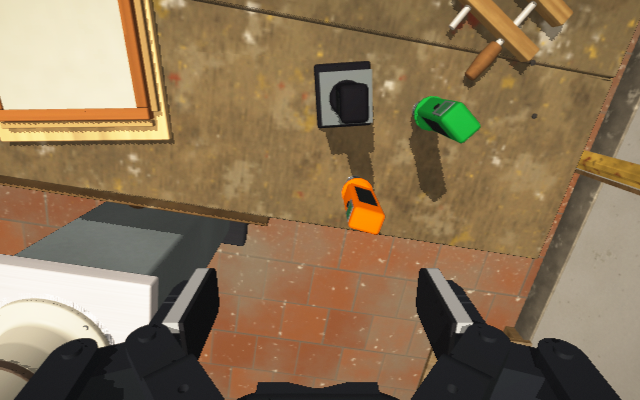

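```bash
python3 - <<'E'
import cv2
im=cv2.imread('pics/w2.png')[50:140,300:390]
cv2.imwrite('pics/w2c.png',cv2.resize(im,None,fx=6,fy=6,interpolation=cv2.INTER_CUBIC))
E
```

```text
(no output)
```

View pics/w2c.png

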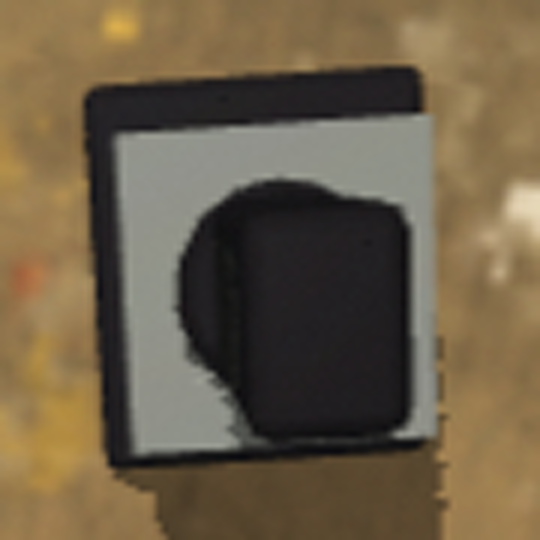

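```bash
python3 - <<'E'
from h import *
from scipy.optimize import least_squares
T=lambda l:np.array(l)/6+[300,50]
for n,M,px in(('block',[(28,28),(28,-28),(-28,-28),(-28,28)],T([(117,133),(432,115),(436,437),(133,455)])),
            ('gauge',[(16,12),(16,-12),(-16,-12),(-16,12)],T([(243,200),(408,203),(412,432),(247,438)]))):
  M=np.array(M)/1000
  def f(p): 
    P=R.from_euler('z',p[2]).apply(np.c_[M,np.full(4,p[3])])+[p[0],p[1],0]
    return (np.array([proj('wrist',q) for q in P])-px).ravel()
  s=least_squares(f,[.47,-.392,.2,.06]);print(n,s.x.round(4),s.fun.round(1))
  z={'block':.06,'gauge':.153}[n]
  s=least_squares(lambda q:f([*q,z]),[.47,-.392,.2]);print(n,s.x.round(4),s.fun.round(1))
E
```

```text
block [ 0.4714 -0.393   0.2263  0.0615] [-0.1  0.2  0.2 -0.1 -0.1 -0.   0.  -0.1]
block [ 0.4713 -0.3931  0.2263] [-0.   0.3  0.1  0.  -0.2 -0.1  0.1 -0.2]
gauge [ 0.4716 -0.3932  0.2043  0.1455] [-0.2  1.   0.8 -0.6 -0.3 -0.2 -0.3 -0.2]
gauge [ 0.472  -0.3923  0.2045] [-0.5  0.5  1.2 -1.1  0.   0.3 -0.7  0.3]
```

```bash
python3 - <<'E'
from h import *
print(go([.4714,-.393,.115],.222),go([.4714,-.393,.25],.222))
E
```

```text
([6.4, 3.2, 21.7], np.float64(-0.05)) ([6.4, 3.2, 8.2], np.float64(-0.05))
```

Emit:
{"op": "carry_out", "data": {"motion": [[[6.4, 3.2, 2], -0.05, -1], [[6.4, 3.2, 6], -0.05, -1], [[6.4, 3.2, 12], -0.05, -1], [[6.4, 3.2, 17], -0.05, -1], [[6.4, 3.2, 21.7], -0.05, -1], [[6.4, 3.2, 21.7], -0.05, -1]]}}

```text
clock: 9.8
eef_pos: [0.4691, -0.3918, 0.1116]
ee_rot: [-0.003, 0.994, 0.109, -0.004]
force: [0.0, 0.2, 1.4]
width: 0.0856
grasp_force: 0.0
```

```bash
python3 - <<'E'
from h import *
print(go([.4714,-.393,.115],.222),manip.state()['force'])
E
```

```text
([0.2, 0.2, -0.3], np.float64(-0.0)) [0.0372051  0.22261304 1.4325151 ]
```

Emit:
{"op": "carry_out", "data": {"motion": [[[0.1, 0.1, 0], 0, -1], [[0.1, 0.1, 0], 0, 1], [[0.1, 0.1, 0], 0, 1], [[0.1, 0.1, 0], 0, 1], [[0.1, 0.1, 0], 0, 1], [[0.1, 0.1, 0], 0, 1]], "grip_force": 20}}

```text
clock: 10.55
eef_pos: [0.4721, -0.3945, 0.1158]
ee_rot: [-0.0, 0.994, 0.109, -0.0]
force: [-0.6, 2.1, 4.0]
width: 0.0235
grasp_force: 28.6
```

Emit:
{"op": "carry_out", "data": {"motion": [[[0, 0, -2], 0, 1], [[0, 0, -3.9], 0, 1], [[0, 0, -3.9], 0, 1], [[-0.6, 0, -3.9], 0, 1], [[-1.2, 0, -3.9], 0, 1], [[-1.8, 0, -3.9], 0, 1], [[-2.4, 0, -3.9], 0, 1], [[-2.4, 0, -3.9], 0, 1]]}}

```text
clock: 11.55
eef_pos: [0.4481, -0.3998, 0.1542]
ee_rot: [-0.0, 0.994, 0.109, -0.0]
force: [2.6, 1.0, -2.1]
width: 0.0239
grasp_force: 27.8
```

```bash
python3 - <<'E'
from h import *
save('wrist','w3.png');save('side','s3.png')
for c in('side','scene'):
  for i in range(2):
    manip.get_image(c)
    for t in('nose_tip','gauge_grip','gauge'):
      print(c,t,[(np.round(d['centre'],3).tolist(),round(d['conf'],2)) for d in manip.mark_of(t,c)][:3])
print(rel()[0],manip.state()['force'],manip.state()['clock'])
E
```

```text
side nose_tip []
side gauge_grip [([0.362, -0.43, 0.108], 0.76), ([0.468, -0.488, 0.107], 0.72), ([0.446, -0.4, 0.147], 0.71)]
side gauge [([0.468, -0.49, -0.002], 0.87), ([0.36, -0.433, -0.003], 0.75), ([0.467, -0.398, 0.046], 0.71)]
side nose_tip []
side gauge_grip [([0.47, -0.487, 0.108], 0.94), ([0.363, -0.432, 0.106], 0.75), ([0.45, -0.397, 0.154], 0.74)]
side gauge [([0.467, -0.399, 0.047], 0.85), ([0.36, -0.432, 0.001], 0.78), ([0.468, -0.491, -0.004], 0.71)]
scene nose_tip []
scene gauge_grip [([0.367, -0.428, 0.104], 0.95), ([0.445, -0.398, 0.152], 0.85), ([0.47, -0.484, 0.106], 0.71)]
scene gauge [([0.468, -0.491, -0.004], 0.86), ([0.462, -0.391, 0.046], 0.81), ([0.361, -0.428, -0.002], 0.8)]
scene nose_tip [([0.465, -0.396, 0.05], 0.51)]
scene gauge_grip [([0.446, -0.4, 0.153], 0.79), ([0.68, -0.329, -0.001], 0.68)]
scene gauge [([0.47, -0.494, -0.004], 0.98), ([0.361, -0.429, -0.002], 0.77), ([0.465, -0.394, 0.05], 0.54)]
[ 0.44848902 -0.39988669  0.15437308] [-0.1866041   0.64631183 -1.93355622] 12.45
```

View pics/w3.png

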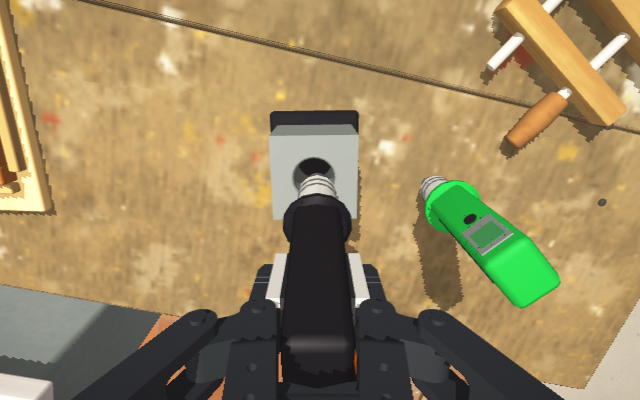

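Emit:
{"op": "carry_out", "data": {"motion": [[[-0.5, 0, 0], 0, 1], [[-1.0, 0, 0], 0, 1], [[-1.4, 0, 0], 0, 1], [[-1.7, 0, 0], 0, 1], [[-1.7, 0, 0], 0, 1], [[-1.7, 0, 0], 0, 1]]}}

```text
clock: 13.2
eef_pos: [0.4319, -0.4037, 0.1546]
ee_rot: [0.0, 0.994, 0.109, -0.0]
force: [2.6, 1.9, -0.7]
width: 0.0239
grasp_force: 28.0
```

```bash
cat > tilt.py <<'E'
from h import *
import sys
def tilt(n=4):
  p,r=rel(); m={}
  for c in('side','scene'):
    for i in range(n):
      manip.get_image(c)
      for t in('gauge','gauge_grip'):
        for d in manip.mark_of(t,c):
          e=r.inv().apply(np.array(d['centre'])-p)
          if (t=='gauge' and abs(np.linalg.norm(e)-.105)<.025 and abs(e[1])<.02) or (t!='gauge' and np.linalg.norm(e)<.02): m.setdefault((t),[]).append(e)
  for t in m: print(t,len(m[t]),np.median(m[t],0).round(4),np.std(m[t],0).round(4))
  g=np.median(m['gauge'],0);q=np.median(m['gauge_grip'],0) if 'gauge_grip' in m else np.zeros(3)
  for b in(np.zeros(3),q): d=g-b; print('tilt x',np.arctan2(d[0],d[2]),'tilt y',np.arctan2(d[1],d[2]),np.linalg.norm(d))
  print(p,manip.state()['force'],manip.state()['clock'])
tilt()
E
python3 tilt.py
```

```text
gauge 8 [ 0.0361 -0.0002  0.1038] [0.0017 0.0015 0.0013]
gauge_grip 8 [ 0.0006 -0.0014  0.0042] [0.0014 0.0012 0.0021]
tilt x 0.33454137537905915 tilt y -0.002092512168191821 0.10988649526768043
tilt x 0.3420184656938331 tilt y 0.011845134104396091 0.10571885757136099
[ 0.4319152  -0.40367043  0.15460545] [1.6111224  0.67178432 1.43542299] 14.4
```

Emit:
{"op": "carry_out", "data": {"motion": [[[0, 0, -4], 0, 1], [[0, 0, -8], 0, 1], [[0, 0, -8], 0, 1]], "grip_force": 40}}

```text
clock: 14.78
eef_pos: [0.4326, -0.4044, 0.2375]
ee_rot: [0.002, 0.994, 0.109, 0.002]
force: [0.8, -0.3, -2.5]
width: 0.0231
grasp_force: 42.2
```

```bash
cat > tgt.py <<'E'
from h import *
import sys
S=np.array([.6083,-.0083,.053]); Y=.1715; a=np.radians(20)
N=R.from_euler('z',Y).apply([-np.sin(a),0,np.cos(a)])
tip=np.array([.0362,0,.1035])
def tcp(off):
    r=R.from_euler('z',Y)*R.from_euler('x',np.pi); return S+N*off-r.apply(tip)
if __name__=='__main__':
  for o in(.04,.02,.01,0,-.006): print(o,tcp(o).round(4),go(tcp(o),Y))
E
python3 tgt.py
```

```text
0.04 [ 0.5592 -0.0168  0.1941] ([20.7, -35.1, 4.3], np.float64(0.05))
0.02 [ 0.5659 -0.0156  0.1753] ([21.4, -35.1, 6.1], np.float64(0.05))
0.01 [ 0.5693 -0.0151  0.1659] ([21.7, -35.1, 7.1], np.float64(0.05))
0 [ 0.5726 -0.0145  0.1565] ([22.1, -35.1, 8.0], np.float64(0.05))
-0.006 [ 0.5747 -0.0141  0.1509] ([22.3, -35.1, 8.6], np.float64(0.05))
```

Emit:
{"op": "carry_out", "data": {"motion": [[[20.6, -35.1, 0], 0.05, 1], [[20.6, -35.1, 0], 0.05, 1], [[20.6, -35.1, 0], 0.05, 1], [[20.6, -35.1, 0], 0.05, 1], [[20.6, -35.1, 0], 0.05, 1], [[20.6, -35.1, 0], 0.05, 1], [[20.6, -35.1, 0], 0.05, 1], [[20.7, -35.1, 4.3], 0.05, 1]]}}

```text
clock: 15.78
eef_pos: [0.5601, -0.0136, 0.1923]
ee_rot: [-0.0, 0.996, 0.086, 0.003]
force: [-0.2, -0.5, -2.9]
width: 0.0235
grasp_force: 42.1
```

Emit:
{"op": "carry_out", "data": {"motion": [[[0, 0, 0], 0, 1], [[0, 0, 0], 0, 1], [[0, 0, 0], 0, 1]]}}

```text
clock: 16.15
eef_pos: [0.5588, -0.0165, 0.1928]
ee_rot: [0.0, 0.996, 0.084, 0.001]
force: [0.1, -0.1, -0.8]
width: 0.0236
grasp_force: 42.0
```

```bash
python3 tilt.py; python3 tgt.py; python3 - <<'E'
from h import *
save('wrist','w4.png')
m={}
for i in range(3):
 for c in('wrist','scene','side'):
  manip.get_image(c)
  for t in('nose_tip','wing_spot','wing_edge'):
    for d in manip.mark_of(t,c)[:1]: m.setdefault((t,c),[]).append(d['centre'])
for k in m: print(k,len(m[k]),np.median(m[k],0).round(4))
w=cv2.imread('pics/w4.png'); s=manip.get_image('side')[:,:,::-1]
u=proj('side',[.6,0,.08]).astype(int); c=cv2.resize(s[u[1]-100:u[1]+60,u[0]-110:u[0]+110],None,fx=2,fy=2)
o=np.zeros((400+c.shape[0]-120,640,3),np.uint8); 
cv2.imwrite('pics/w4b.png',cv2.resize(np.vstack([w[:280],cv2.resize(c,(640,320*640//440*1))[:,:]]),None,fx=.8,fy=.8))
E
```

```text
gauge 8 [ 0.0347 -0.0007  0.1031] [0.0028 0.0016 0.0013]
gauge_grip 7 [-0.0015 -0.0009  0.0048] [0.0023 0.0019 0.0009]
tilt x 0.32427247459198005 tilt y -0.007041960599089073 0.10876812749099639
tilt x 0.35277253153525345 tilt y 0.0014505800596243733 0.1047813514861785
[ 0.55878282 -0.01652344  0.19277272] [ 0.27142343 -0.10704482 -2.08981559] 17.35
0.04 [ 0.5592 -0.0168  0.1941] ([0.1, 0.1, -0.3], np.float64(-0.0))
0.02 [ 0.5659 -0.0156  0.1753] ([0.8, 0.1, 1.6], np.float64(-0.0))
0.01 [ 0.5693 -0.0151  0.1659] ([1.1, 0.1, 2.5], np.float64(-0.0))
0 [ 0.5726 -0.0145  0.1565] ([1.5, 0.1, 3.5], np.float64(-0.0))
-0.006 [ 0.5747 -0.0141  0.1509] ([1.7, 0.1, 4.0], np.float64(-0.0))
('nose_tip', 'wrist') 3 [ 0.3626 -0.4268  0.0016]
('wing_spot', 'wrist') 3 [ 0.6086 -0.0098  0.0482]
('wing_edge', 'wrist') 3 [ 0.6682 -0.0205  0.0743]
('wing_spot', 'scene') 3 [ 0.6085 -0.0081  0.0546]
('wing_edge', 'scene') 3 [ 0.6663 -0.0243  0.0746]
('wing_spot', 'side') 3 [ 0.6109 -0.0086  0.053 ]
('wing_edge', 'side') 3 [ 0.6639 -0.0189  0.0744]
('nose_tip', 'scene') 1 [ 0.6648 -0.0243  0.0736]
```

View pics/w4b.png

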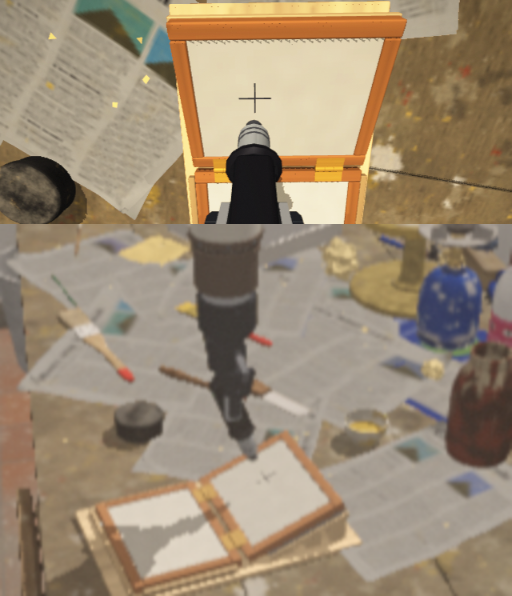

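Emit:
{"op": "carry_out", "data": {"motion": [[[0.4, 0.1, 0.8], 0, 1], [[0.8, 0.1, 1.7], 0, 1], [[1.0, 0.1, 2.5], 0, 1], [[1.0, 0.1, 2.5], 0, 1], [[1.0, 0.1, 2.5], 0, 1]]}}

```text
clock: 19.88
eef_pos: [0.5683, -0.0153, 0.1663]
ee_rot: [0.0, 0.996, 0.084, -0.0]
force: [0.1, 0.4, -0.5]
width: 0.0234
grasp_force: 42.0
```

```bash
python3 tgt.py; python3 - <<'E'
from tgt import *
w=save('wrist','w5.png')[:,:,::-1]; s=save('side','s5.png')[:,:,::-1]; c3=save('scene','c5.png')[:,:,::-1]
p,r=rel(); t=p+r.apply(tip); ax=r.apply([-np.sin(a),0,-np.cos(a)]);print('tip',t,'off',(t-S)@N,'lat',(t-S)-((t-S)@N)*N)
out=[]
for n,im in(('wrist',w),('side',s),('scene',c3)):
  u=proj(n,S);print(n,'S',u,'tip',proj(n,t))
  k=40 if n=='wrist' else 25
  c=im[int(u[1])-k:int(u[1])+k,int(u[0])-k:int(u[0])+k]; f=256/(2*k)
  c=cv2.resize(c,(256,256),interpolation=cv2.INTER_CUBIC)
  for q,col in((S,(0,0,255)),(t,(255,0,0)),(t+ax*.03,(255,0,255))):
    v=(proj(n,q)-u.astype(int)+k)*f; cv2.circle(c,tuple(v.astype(int).tolist()),3,col,1)
  out.append(c)
cv2.imwrite('pics/m5.png',np.hstack(out)); print(manip.state()['force'],manip.state()['clock'])
E
```

```text
0.04 [ 0.5592 -0.0168  0.1941] ([-0.9, -0.0, -2.8], np.float64(-0.0))
0.02 [ 0.5659 -0.0156  0.1753] ([-0.2, -0.0, -0.9], np.float64(-0.0))
0.01 [ 0.5693 -0.0151  0.1659] ([0.1, -0.0, 0.0], np.float64(-0.0))
0 [ 0.5726 -0.0145  0.1565] ([0.4, -0.0, 1.0], np.float64(-0.0))
-0.006 [ 0.5747 -0.0141  0.1509] ([0.6, -0.0, 1.5], np.float64(-0.0))
tip [ 0.60411646 -0.00920603  0.06324978] off 0.01109439244989684 lat [-0.0004447  -0.00025846 -0.00017554]
wrist S [316.36725263 146.53400735] tip [316.64206751 155.84891475]
side S [329.61262684 199.53176631] tip [328.42912254 197.31131263]
scene S [310.36028724 170.34199059] tip [309.83155137 168.88234763]
[-0.43864375  1.1893935  -1.55954374] 20.025
```

View pics/m5.png

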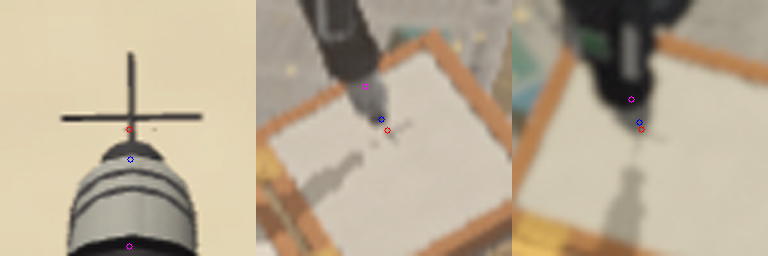

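```bash
python3 - <<'E'
from tgt import *
def cen(f,u,k):
  g=cv2.cvtColor(cv2.imread('pics/'+f),cv2.COLOR_BGR2GRAY).astype(np.float32)
  x0,y0=int(u[0])-k,int(u[1])-k; c=g[y0:y0+2*k,x0:x0+2*k]
  b=cv2.medianBlur(c.astype(np.uint8),5).astype(np.float32)if k<20 else cv2.morphologyEx(c,cv2.MORPH_CLOSE,np.ones((9,9)))
  b=cv2.morphologyEx(c,cv2.MORPH_CLOSE,np.ones((7,7)))-c; m=b>.35*b.max(); y,x=np.nonzero(m)
  return np.array([np.average(x,weights=b[m])+x0,np.average(y,weights=b[m])+y0]),m.sum(),[x.min()+x0,x.max()+x0,y.min()+y0,y.max()+y0],b.max()
def hit(Tc,K,u):
  d=np.linalg.inv(K)@[u[0],u[1],1]; d=Tc[:3,:3]@[d[0],-d[1],-d[2]]; o=Tc[:3,3]
  return o+d*((S-o)@N)/(d@N)
cm=manip.camera_model
us=proj('side',S); r=cen('s3.png',us,13); print('side',us,r,hit(cm('side')['world_from_camera'],cm('side')['K'],r[0]))
T1=np.array([[0.166,0.931,0.325,0.643],[-0.986,0.157,0.054,-0.03],[0,-0.329,0.944,0.43],[0,0,0,1]])
K=cm('wrist')['K']; r=cen('w1.png',(291,109),20); print('w1',r,hit(T1,K,r[0]))
print('w5',hit(cm('wrist')['world_from_camera'],K,(316.9,142.6)))
p,q=rel(); T5=np.array(cm('wrist')['world_from_camera']); T4=T5.copy(); T4[:3,3]+=np.array([.55878,-.01652,.19277])-p
r=cen('w4.png',(317,121),20); print('w4',r,hit(T4,K,r[0])); print('S',S)
E
```

```text
side [329.61262684 199.53176631] (array([323.80382106, 189.5167754 ]), np.int64(43), [np.int64(316), np.int64(341), np.int64(186), np.int64(200)], np.float32(81.0)) [0.60134256 0.0500935  0.05413198]
w1 (array([291.32841127, 108.61211375]), np.int64(67), [np.int64(278), np.int64(305), np.int64(96), np.int64(121)], np.float32(152.0)) [ 0.60715196 -0.00825036  0.05259136]
w5 [ 0.61120196 -0.00818277  0.05404801]
w4 (array([318.33690684, 122.08467566]), np.int64(153), [np.int64(298), np.int64(336), np.int64(104), np.int64(140)], np.float32(164.0)) [ 0.61233727 -0.00868159  0.05442419]
S [ 0.6083 -0.0083  0.053 ]
```

```bash
python3 - <<'E'
from tgt import *
p,r=rel(); t=p+r.apply(tip); U=r.apply([np.cos(a),0,-np.sin(a)])*1; U=R.from_euler('z',Y).apply([np.cos(a),0,np.sin(a)])
for e in(0,.005,.007): print(e,proj('wrist',t+U*e))
A=U*0+N
print('sleeve front edges', proj('wrist',t+A*.014+U*.012),proj('wrist',t+A*.014+U*.007))
out=[]
for f,n,k in(('s3.png','side',25),('w5.png','wrist',30),('c5.png','scene',25)):
  u=proj(n,S); im=cv2.imread('pics/'+f); x0,y0=int(u[0])-k,int(u[1])-k
  c=cv2.resize(im[y0:y0+2*k,x0:x0+2*k],(264,264),interpolation=cv2.INTER_CUBIC); v=(u-[x0,y0]+.5)*264/(2*k)
  cv2.circle(c,tuple(v.astype(int).tolist()),2,(0,0,255),-1); print(n,x0,y0,264/(2*k),v); out.append(c)
cv2.imwrite('pics/m6.png',np.hstack(out))
E
```

```text
0 [316.64206751 155.84891475]
0.005 [316.60009662 149.29479245]
0.007 [316.58298138 146.62209766]
sleeve front edges [316.54738394 151.31247902] [316.59310088 158.30184307]
side 304 174 5.28 [137.8746697  137.44772613]
wrist 286 116 4.4 [135.81591159 136.54963234]
scene 285 145 5.28 [136.54231665 136.4457103 ]
```

View pics/m6.png

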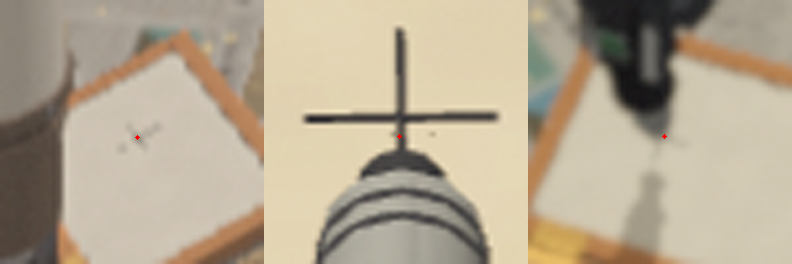

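Emit:
{"op": "carry_out", "data": {"motion": [[[0.3, 0, 0], 0, 1], [[0.55, 0, 0.65], 0, 1], [[0.55, 0, 0.65], 0, 1], [[0.55, 0, 0.65], 0, 1]]}}

```text
clock: 20.52
eef_pos: [0.5735, -0.0144, 0.1596]
ee_rot: [0.0, 0.996, 0.084, -0.0]
force: [0.2, -0.1, -0.8]
width: 0.0237
grasp_force: 42.0
```

Emit:
{"op": "carry_out", "data": {"motion": [[[0.07, 0, 0.2], 0, 1], [[0.07, 0, 0.2], 0, 1], [[0.07, 0, 0.2], 0, 1], [[0.07, 0, 0.2], 0, 1]]}}

```text
clock: 21.02
eef_pos: [0.5743, -0.0143, 0.1579]
ee_rot: [0.0, 0.996, 0.084, 0.0]
force: [-1.2, -0.6, -0.7]
width: 0.0236
grasp_force: 42.0
```

```bash
cat > fz.py <<'E'
from tgt import *
f=[]
for i in range(10):
  manip.get_image('wrist'); f.append(manip.state()['force'])
f=np.array(f); p,r=rel(); t=p+r.apply(tip)
print('F mean',f.mean(0).round(2),f.std(0).round(2),'F.N',(f@N).mean().round(2),'pos',p.round(4),'off',((t-S)@N).round(4),'lat',(t-S-((t-S)@N)*N).round(4),manip.state()['clock'])
E
python3 fz.py
```

```text
F mean [-0.21 -0.18 -1.22] [0.4  0.39 0.54] F.N -1.06 pos [ 0.5743 -0.0143  0.1578] off 0.0007 lat [0.0019 0.0001 0.0007] 21.525
```

Emit:
{"op": "carry_out", "data": {"motion": [[[0.1, 0, 0.28], 0, 1], [[0.1, 0, 0.28], 0, 1], [[0.1, 0, 0.28], 0, 1]]}}

```text
clock: 21.9
eef_pos: [0.5753, -0.0141, 0.1549]
ee_rot: [0.0, 0.996, 0.084, -0.0]
force: [-0.9, 0.7, -1.9]
width: 0.0239
grasp_force: 42.0
```

```bash
python3 fz.py
```

```text
F mean [-0.03  0.02 -1.44] [0.44 0.44 0.57] F.N -1.34 pos [ 0.5753 -0.0141  0.1551] off -0.0023 lat [0.0019 0.0001 0.0007] 22.4
```

Emit:
{"op": "carry_out", "data": {"motion": [[[0.09, 0, 0.23], 0, 1], [[0.09, 0, 0.23], 0, 1], [[0.09, 0, 0.23], 0, 1]]}}

```text
clock: 22.78
eef_pos: [0.5763, -0.0139, 0.153]
ee_rot: [0.0, 0.996, 0.084, 0.0]
force: [-0.6, -1.1, -0.4]
width: 0.0234
grasp_force: 42.2
```

```bash
python3 fz.py; python3 - <<'E'
from tgt import *
w=save('wrist','w7.png')
u=proj('wrist',S); x0,y0=int(u[0])-30,int(u[1])-40
im=cv2.imread('pics/w7.png')[y0:y0+60,x0:x0+60]; cv2.imwrite('pics/w7c.png',cv2.resize(im,None,fx=8,fy=8,interpolation=cv2.INTER_CUBIC)); print(x0,y0)
E
```

```text
F mean [-0.32  0.06  0.55] [0.55 0.48 0.28] F.N 0.62 pos [ 0.5763 -0.0139  0.1528] off -0.0047 lat [0.0021 0.0002 0.0008] 23.275
286 122
```

View pics/w7c.png

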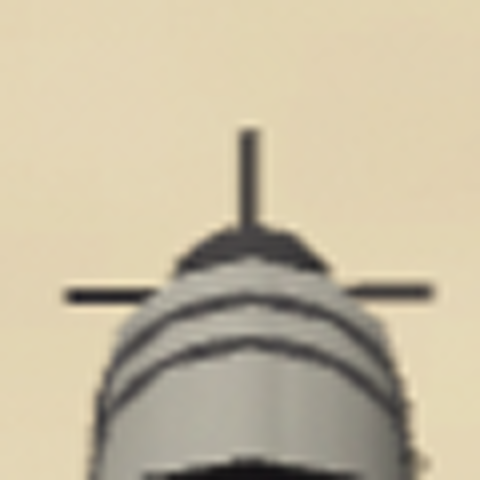

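Emit:
{"op": "carry_out", "data": {"motion": [[[0.06, 0, 0.17], 0, 1], [[0.12, 0, 0.34], 0, 1], [[0.19, 0, 0.52], 0, 1], [[0.19, 0, 0.52], 0, 1], [[0.19, 0, 0.52], 0, 1]]}}

```text
clock: 23.95
eef_pos: [0.5781, -0.0137, 0.1476]
ee_rot: [0.0, 0.996, 0.084, 0.0]
force: [-1.2, 0.3, 2.3]
width: 0.0234
grasp_force: 42.4
```

```bash
python3 fz.py; python3 tilt.py
```

```text
F mean [-0.88  0.46  2.62] [0.42 0.4  0.22] F.N 2.74 pos [ 0.5781 -0.0137  0.1476] off -0.0103 lat [0.002  0.0001 0.0007] 24.45
gauge 7 [0.0347 0.0002 0.1022] [0.0013 0.0015 0.0013]
gauge_grip 8 [ 0.0006 -0.0009  0.0037] [0.0011 0.0015 0.0018]
tilt x 0.3274788855010645 tilt y 0.0020961515238506947 0.10789662768356342
tilt x 0.33337244152302364 tilt y 0.011353053845458733 0.10419495774560186
[ 0.57805291 -0.01365566  0.14755967] [-0.9574681  -0.50584112  2.96654725] 25.65
```

```bash
python3 -c "
from cell import manip
print(manip.close_job())"
```

```text
the job is handed in; nothing more can be done
None
```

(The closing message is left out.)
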